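# Push the plate out over the chip tray for drilling

## Robot

A 6-joint arm with a two-finger parallel gripper is mounted at the origin on a cart in front of the work surface, level with it; the furniture and walls round the work are solid. World frame = base frame: x ahead of the robot, y to its left, z up, the work surface at z = 0. Lengths are in m, angles in rad, forces in N, time in s.
With the tool pointing down it reaches from about 0.25 to 0.775 m from the base axis. Payload 4 kg.
Tool frame: the origin (TCP) lies at the very end of the fingers, on their centre line; the grasp point (between the pads) lies tcp_to_grasp behind it (tcp_to_grasp is the distance from the TCP to the grasp point, in m); z points along the fingers, y is the direction in which the jaws open and shut (so a half turn about z gives the same grasp; the last joint's range is limited). The gripper opens to 94 mm and grips with 3 to 60 N. Pads are 16 mm wide; open, the fingers measure 119 mm over their backs; the gripper's body (75 mm by 177 mm) begins 78 mm behind the grasp point.
Start: joints at [1.121, 0.087, 1.371, -0, 1.684, -0.103], TCP at [0.187, 0.517, 0.173] pointing down, gripper open.
Joint ranges: [-3.1, 3.1], [-0.76, 2.03], [0.27, 2.55], [-1.08, 4.22], [0.17, 2.65], [-2.57, 2.57]. Speed limits (rad/s): [2.79, 2.79, 3.14, 3.14, 3.14, 3.14].

## Interface

Orientations are given as [roll, pitch, yaw] about the fixed x, y, z axes, in that order (R = Rz(yaw) Ry(pitch) Rx(roll)).
In Python, from bench import * gives the robot as it stands.
- The arm moves only by the tool play_rows, never from a script. Its argument "rows" is a list of rows, each a list of 3 entries, a list of its own where there are three numbers: the finger opening in cm, from 0 to 9.4, then the shift along the world's x, y, z in cm, then the turn, a rotation vector about the world's x, y, z in rad. A call has 1 to 8 rows; each row is the pose to reach, as a shift and turn from the pose commanded when the call began; what a row does not reach only later rows make up. A row lasts 1/12 s, in which the tool goes at most 41.7 mm and 7.16 degrees, less where a joint would pass 70% of its speed; a pose out of reach is approached as far as the arm can. A call with a gripper value outside its range is refused whole. The fingers move at their own pace and stop on an object; the grip force is fixed at half the most. Time passes only in rows, so rows that repeat a pose let the fingers close. It gives the time, the measured TCP pose, the force and the opening at its end, in the units of the state.
- get_obs(): the state, without advancing time (a new reading comes with each control period).
- snapshot(name): name is "scene" or "top" or "wrist"; returns a dict with "pixels" (480x640x3 uint8, red, green, blue), "fx", "fy", "cx", "cy" (pixels), "rvec" (rotation vector, rad) and "tvec" (3), from world to camera coordinates, as OpenCV has them. Camera axes: x right, y down, z forward; pixel columns grow to the right and rows downward; lengths in m; the calibration is good to about 2 mm. A picture is of the moment at which its call begins. There is no depth.
- close_job(): hands the job in, once; it reports no verdict.
Trained networks look in the newest picture that a camera, given by its name, has taken for a name from the list of things; names that differ only in an ending like _2 or _b are one class to them, and where a whole thing is asked for, a point or a joint stands for the part that bears it (a point fixed in the world has none). Each returns a list of dicts, best first, with "confidence" (0 to 1); they miss things now and then, are a little off and sometimes report something else, mostly with a low value. They report only what shows in the picture. A call takes as long as a camera call. They do not tell look-alikes from the thing itself.
- silhouettes(camera, label): "mask" (480x640 bool, what is visible of it) and "point" ([row, column] in pixels, amid what is visible of it).
The state is a dict: "time": time; "joint_positions": joint angles; "qvel": joint speeds; "joint_torque": joint torques, N m; "tool_pos": TCP position; "ee_rot": TCP orientation; "wrist_force": force on the tool from outside, world axes, zero at the start; "wrist_torque": the same for the moment, N m; "width": finger opening in m.
Only numpy, scipy, OpenCV 4.12 (cv2) and the standard library are available. Lean on these libraries where they do the work, as an engineer would, in place of code of your own. Each camera call takes 0.05 s, during which the arm holds its last target. There are 200 camera calls.

## Task

Get the aluminium plate ready for drilling: with the fingertips, push it back until its long edge lies flat against the fence of the wooden rest, and push it along the fence until it sticks out about 40 mm past the end of the ledge where the blue chip tray stands, so that the two holes at that end are clear over the tray. Only push the plate: it stays lying on the ledge and is never lifted or tipped, and nothing else is shifted. Leave it lying still, flat against the fence and overhanging.

Things in the scene. Friction and masses are not known exactly. Their poses are not given: they have to be found in the camera images.
- rest: Fixed plywood drilling rest, yawed up to 0.28 rad. Origin: on the table at mid-length; x points away from the robot, y left along the fence, z up. The flat ledge lies 50 mm above the table, x -100..+50 mm, y -130..+130 mm; both ends (y = +-130) are open. A dark wooden fence runs the whole length at the far side (x +50..+75 mm), 18 mm above the ledge; its face looks to -x.
- plate: Loose aluminium plate, 80 mm (x) by 150 mm (y, along the fence), 8 mm thick, 0.26 kg; two dark holes at each short end, 16 mm from it. Lies on the ledge askew, away from the fence; slides at 1 to 4 N. Origin: centre of its underside. Against the fence it is at x = +10 mm in the rest's frame; overhanging 40 mm, its origin is 95 mm from the rest's mid-length, toward the tray.
- tray: Open blue plastic chip tray, loose, 110 x 90 mm and 26 mm high, standing on the table just off one end of the rest, either the left (+y) or the right (-y) end: this is the end to push toward. Origin: centre of its underside.
- sanding_block: Brown cork sanding block, 126 x 97 x 24 mm, loose on the table just off the other end of the rest. To be left alone. Origin: centre of its underside.
- carpenter_pencil: Flat red carpenter's pencil, 178 mm long, loose on the table at the right. To be left alone. Origin: centre of its underside.
- cup_hinge: Steel cabinet cup hinge, 59 x 91 x 18 mm, loose on the table at the far right. To be left alone. Origin: centre of its underside.
Not all that is in view belongs to the job. Of the things that look like the tray, the smaller one is meant.

How it is judged:
By the outcome, as a careful person would: the job done as asked, in the order asked, and still so for the second after the job is handed in, with the robot touching nothing.
It also fails if it takes over 72 s, if anything falls off the work surface, if the arm or the gripper's body presses on something with over 40 N, if the wrist force passes 120 N, or if a joint passes its speed limit or range.

## Working session

There is one attempt and no reset: what is moved stays moved. The work goes in short steps, Python scripts to look and compute and a tool call to move; the robot and the scene stay as the last step left them, time stands still between calls to the robot, and variables do not carry over. Pictures are saved under pics/ and viewed, about 8 in all and at most 12, crops included, and the job is handed in when it is done.

Besides the shell and the picture viewer there is one more tool, called after "Call:" by a JSON object that holds its "name" and its "arguments". play_rows: Moves the arm, as the interface text tells. Its arguments: {"type":"object","properties":{"rows":{"type":"array"}},"required":["rows"]}

```bash
mkdir -p pics; cat > h.py <<'E'
from bench import *
import numpy as np, cv2
def snap(c,name=None):
    s=snapshot(c)
    if name: cv2.imwrite(f'pics/{name}.png',cv2.cvtColor(s['pixels'],cv2.COLOR_RGB2BGR))
    return s
def ray(s,uv,z):
    R,_=cv2.Rodrigues(np.array(s['rvec'],float)); t=np.array(s['tvec'],float).ravel()
    uv=np.atleast_2d(uv).astype(float)
    d=np.c_[(uv[:,0]-s['cx'])/s['fx'],(uv[:,1]-s['cy'])/s['fy'],np.ones(len(uv))]@R
    c=-R.T@t
    return c+d*((z-c[2])/d[:,2])[:,None]
def proj(s,P):
    K=np.array([[s['fx'],0,s['cx']],[0,s['fy'],s['cy']],[0,0,1]])
    return cv2.projectPoints(np.atleast_2d(P).astype(float),np.array(s['rvec'],float),np.array(s['tvec'],float),K,None)[0][:,0]
def rect(s,label,z,cam):
    out=[]
    for d in silhouettes(cam,label):
        m=d['mask'].astype(np.uint8)
        c=max(cv2.findContours(m,0,1)[0],key=cv2.contourArea)[:,0]
        W=ray(s,c,z)[:,:2]*1000
        (x,y),(w,h),a=cv2.minAreaRect(W.astype(np.float32))
        print(cam,label,round(d['confidence'],2),'pt',d['point'],'area',m.sum(),'c',round(x,1),round(y,1),'wh',round(w,1),round(h,1),'ang',round(a,1))
        out.append((m,W))
    return out
E
python3 - <<'E'
from h import *
s=snap('top','top0')
for l,z in [('plate',.058),('rest',.05),('tray',.026),('sanding_block',.024),('carpenter_pencil',.008),('cup_hinge',.018)]: rect(s,l,z,'top')
snap('scene','scene0')
print(get_obs())
E
```

```text
top plate 0.75 pt [251.8, 300.8] area 1609 c 520.6 -11.0 wh 78.9 149.2 ang 1.5
top rest 0.76 pt [238.7, 309.4] area 4879 c 535.9 -29.6 wh 267.0 184.1 ang 79.9
top rest 0.73 pt [233.1, 240.9] area 896 c 566.6 153.5 wh 64.4 108.5 ang 63.6
top rest 0.4 pt [219.1, 446.9] area 351 c 633.9 -399.3 wh 86.9 49.8 ang 4.4
top tray 0.71 pt [262.0, 377.8] area 1340 c 505.5 -221.2 wh 94.5 113.6 ang 82.5
top sanding_block 0.73 pt [233.9, 240.7] area 844 c 570.8 157.3 wh 63.5 107.8 ang 62.8
top carpenter_pencil 0.58 pt [283.3, 441.4] area 318 c 440.4 -405.9 wh 17.0 159.7 ang 89.5
top carpenter_pencil 0.29 pt [263.6, 376.0] area 1291 c 507.6 -223.0 wh 92.9 112.9 ang 81.8
top cup_hinge 0.82 pt [218.4, 450.2] area 270 c 640.3 -409.6 wh 88.7 48.0 ang 4.2
{'time': 0.4, 'joint_positions': array([ 1.12091046e+00,  8.73580711e-02,  1.37091706e+00, -3.42678898e-05,
        1.68361440e+00, -1.03104342e-01]), 'qvel': array([-0.0002218 , -0.00192867, -0.00199007, -0.00015781, -0.00160042,
        0.00188647]), 'joint_torque': array([-9.76364790e-04, -3.39514303e+01, -3.02111328e+01,  7.17576477e-02,
        2.58044520e-02, -5.66661947e-05]), 'tool_pos': array([0.18691634, 0.51718499, 0.17230916]), 'ee_rot': array([-3.14129385e+00,  3.31533007e-06,  2.79480728e+00]), 'wrist_force': array([ 1.25847838,  0.43784866, -0.00262272]), 'wrist_torque': array([-0.01940837, -0.02670594, -0.00017463]), 'width': 0.09388875443203425}
```

View pics/top0.png

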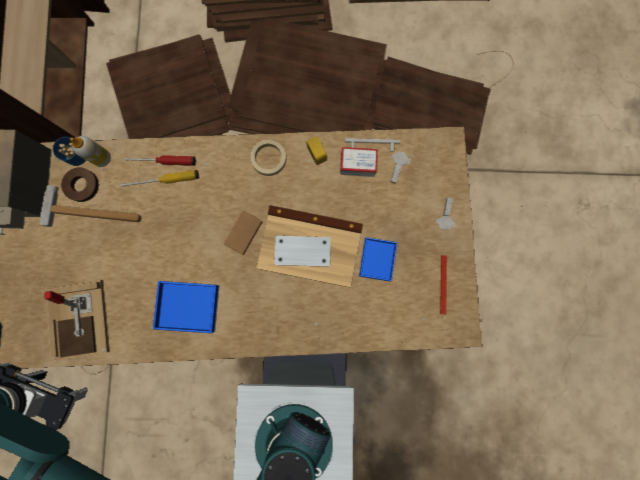

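View pics/scene0.png

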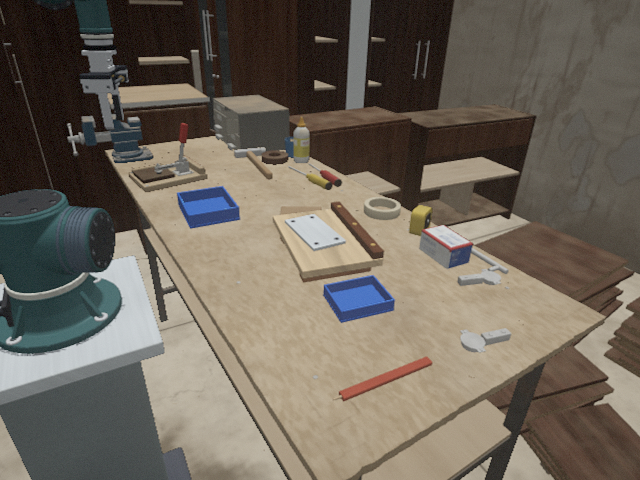

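The tray meant is the small blue one at the right (378,262), so the push is toward -y. The rest is at (310,245), yawed by about -0.18. The plate is at (302,251), and the cork block is at the left (241,233). I'm moving in for a wrist view.

Call:
{"name": "play_rows", "arguments": {"rows": [[9.4, [2, -4, 3], [0, 0, 0.02]], [9.4, [5, -8, 6], [0, 0, 0.05]], [9.4, [7, -12, 9], [0, 0, 0.1]], [9.4, [9, -16, 11], [0, 0, 0.17]], [9.4, [11, -20, 12], [0, 0, 0.17]], [9.4, [13, -24, 12], [0, 0, 0.17]], [9.4, [15, -28, 12], [0, 0, 0.17]], [9.4, [17, -31, 12], [0, 0, 0.17]]]}}

```text
time: 1.07
tool_pos: [0.3332, 0.2486, 0.2909]
ee_rot: [3.14, 0.002, 2.966]
wrist_force: [0.6, -0.3, -0.1]
width: 0.0941
```

Call:
{"name": "play_rows", "arguments": {"rows": [[9.4, [2, -4, 0], [0, 0, 0]], [9.4, [4, -8, 0], [0, 0, 0]], [9.4, [6, -12, 0], [0, 0, 0]], [9.4, [8, -16, 0], [0, 0, 0]], [9.4, [8, -20, 0], [0, 0, 0]], [9.4, [8, -22, 0], [0, 0, 0]], [9.4, [8, -22, 0], [0, 0, 0]], [9.4, [8, -22, 0], [0, 0, 0]]]}}

```text
time: 1.73
tool_pos: [0.4128, 0.0289, 0.2894]
ee_rot: [3.141, -0.0, 2.961]
wrist_force: [-1.0, 0.7, -0.9]
width: 0.0939
```

```bash
python3 - <<'E'
from h import *
s=snap('wrist','w1')
for l,z in [('plate',.058),('rest',.05),('tray',.026),('sanding_block',.024)]: rect(s,l,z,'wrist')
o=get_obs();print(o['time'],o['tool_pos'],o['ee_rot'])
E
```

```text
wrist plate 0.85 pt [288.5, 301.2] area 8384 c 517.7 -8.8 wh 152.8 83.9 ang 89.6
wrist rest 0.78 pt [320.5, 287.8] area 20723 c 536.1 -28.2 wh 262.8 191.8 ang 80.3
wrist tray 0.86 pt [286.6, 133.2] area 6041 c 501.4 -215.2 wh 99.6 117.4 ang 82.2
wrist tray 0.59 pt [97.0, 555.4] area 20732 c 360.8 304.3 wh 178.3 135.1 ang 87.7
wrist sanding_block 0.7 pt [275.1, 445.4] area 2575 c 565.4 157.1 wh 68.4 113.3 ang 62.2
1.9833 [0.41260738 0.03138908 0.2895667 ] [3.14117963e+00 2.47214043e-04 2.96741651e+00]
```

View pics/w1.png

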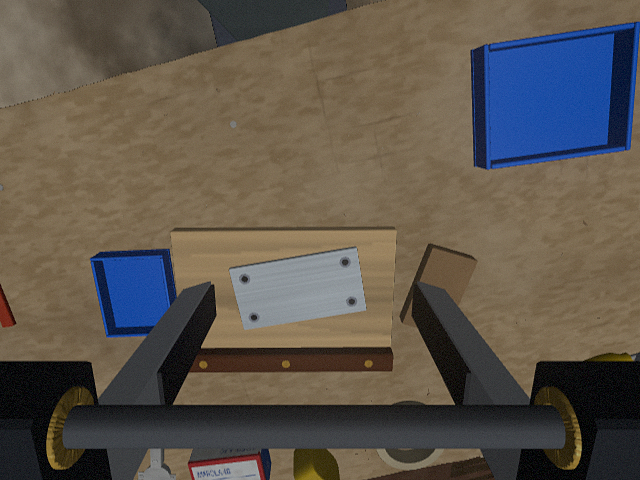

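The wrist view shows the ledge's near edge running from (171,230) to (396,228), and the fence's top near edge at row 348. The plate's corners are at (230,268), (357,248), (366,310) and (244,329). The tray is at the -y end.

```bash
cat >> h.py <<'E'
def fitrest(s):
    from scipy.optimize import least_squares
    d=max(silhouettes('wrist','rest'),key=lambda d:d['mask'].sum())
    return d
E
python3 - <<'E'
from h import *
s=snap('wrist')
n=ray(s,[[171,230],[396,228]],.05)
f=ray(s,[[173,348],[394,348]],.068)
p=ray(s,[[230,268],[357,248],[366,310],[244,329]],.058)
print(n[:,:2]*1e3,f[:,:2]*1e3,p[:,:2]*1e3,sep='\n')
v=n[1]-n[0]; yaw=-np.arctan2(v[0],v[1]); v2=f[1]-f[0]; print('len',np.linalg.norm(v),np.linalg.norm(v2),'yaw',yaw,-np.arctan2(v2[0],v2[1]))
yaw=(yaw-np.arctan2(v2[0],v2[1]))/2
R=np.array([[np.cos(yaw),-np.sin(yaw)],[np.sin(yaw),np.cos(yaw)]])
o1=n.mean(0)[:2]+R@[.1,0]; o2=f.mean(0)[:2]-R@[.05,0]; o=(o1+o2)/2
print('o',o1,o2,o,'yaw',yaw)
print('plate in rest',(p[:,:2]-o)@R*1e3, (p[:,:2].mean(0)-o)@R*1e3)
v=p[1]-p[0];print('plate yaw',-np.arctan2(v[0],v[1]))
E
```

```text
[[ 424.02728748 -136.68792773]
 [ 466.39116365  116.24103443]]
[[ 562.39282403 -166.9649697 ]
 [ 608.4949906    93.55327963]]
[[478.10794814 -78.90576877]
 [479.63967938  68.63139221]
 [558.17638467  67.98496214]
 [557.53266373 -80.45609283]]
len 0.25645225268238764 0.2645659993154967 yaw -0.16595274455615558 -0.17514998040539104
o [ 0.54375836 -0.02719602] [ 0.53616934 -0.02821956] [ 0.53996385 -0.02770779] yaw -0.1705513624807733
plate in rest [[-52.2688404  -60.95370377]
 [-75.80018602  84.70286437]
 [  1.70677244  97.39551339]
 [ 26.2666586  -49.00111625]] [-25.02389885  18.03588944]
plate yaw -0.010381629983679018
```

Call:
{"name": "play_rows", "arguments": {"rows": [[9.4, [3.2, -2.4, -4], [0, 0, 0]], [9.4, [3.2, -2.4, -8], [0, 0, 0]], [9.4, [3.2, -2.4, -12], [0, 0, 0]], [9.4, [3.2, -2.4, -16], [0, 0, 0]], [9.4, [3.2, -2.4, -19], [0, 0, 0]], [9.4, [3.2, -2.4, -20.5], [0, 0, 0]], [9.4, [3.2, -2.4, -20.5], [0, 0, 0]], [9.4, [3.2, -2.4, -20.5], [0, 0, 0]]]}}

```text
time: 2.7
tool_pos: [0.4442, 0.0069, 0.084]
ee_rot: [3.142, -0.002, 2.966]
wrist_force: [-0.3, 0.1, 0.2]
width: 0.094
```

```bash
python3 - <<'E'
from h import *
s=snap('wrist','w2')
o=get_obs();print(o['time'],o['tool_pos'],o['ee_rot'],o['wrist_force'])
E
```

```text
2.75 [0.44561913 0.00664473 0.08572951] [3.14136119e+00 1.94610486e-03 2.96617415e+00] [-0.45772613  0.27584873  0.89705493]
```

View pics/w2.png

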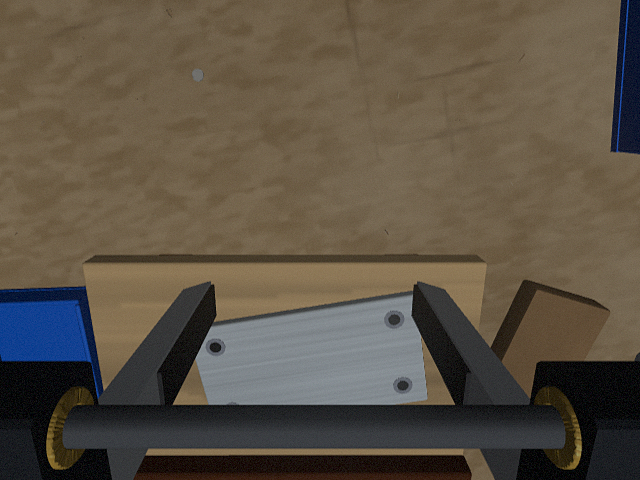

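```bash
python3 - <<'E'
from h import *
s=snap('wrist')
a=[np.array(get_obs()['tool_pos'])]
for _ in range(4): snap('wrist'); a.append(get_obs()['tool_pos'])
print(np.round(a,4)); t=np.mean(a,0)
yaw=-.171;R=np.array([[np.cos(yaw),-np.sin(yaw)],[np.sin(yaw),np.cos(yaw)]])
for z in (t[2],.058,.05):
    for q in ([0,.047],[.008,.0595],[.008,-.0595],[0,-.047]): print(round(z,3),q,proj(s,np.r_[t[:2]+R@q,z])[0].round())
E
```

```text
[[0.4463 0.0064 0.0866]
 [0.4466 0.0063 0.087 ]
 [0.4465 0.0061 0.0869]
 [0.4463 0.0061 0.0867]
 [0.4461 0.006  0.0863]]
0.087 [0, 0.047] [400. 276.]
0.087 [0.008, 0.0595] [422. 289.]
0.087 [0.008, -0.0595] [208. 290.]
0.087 [0, -0.047] [229. 277.]
0.058 [0, 0.047] [391. 259.]
0.058 [0.008, 0.0595] [410. 271.]
0.058 [0.008, -0.0595] [219. 272.]
0.058 [0, -0.047] [239. 259.]
0.05 [0, 0.047] [388. 254.]
0.05 [0.008, 0.0595] [407. 266.]
0.05 [0.008, -0.0595] [222. 267.]
0.05 [0, -0.047] [241. 255.]
```

Call:
{"name": "play_rows", "arguments": {"rows": [[9.4, [0, 0, -2], [0, 0, 0]], [9.4, [0, 0, -3.3], [0, 0, 0]], [9.4, [0, 0, -3.3], [0, 0, 0]], [9.4, [0.5, -0.09, -3.3], [0, 0, 0]], [9.4, [1.0, -0.17, -3.3], [0, 0, 0]], [9.4, [1.5, -0.26, -3.3], [0, 0, 0]], [9.4, [2.0, -0.34, -3.3], [0, 0, 0]], [9.4, [2.5, -0.43, -3.3], [0, 0, 0]]]}}

```text
time: 3.67
tool_pos: [0.471, 0.0016, 0.0522]
ee_rot: [3.141, 0.002, 2.965]
wrist_force: [-0.6, -0.4, -0.6]
width: 0.0941
```

Call:
{"name": "play_rows", "arguments": {"rows": [[9.4, [0.4, -0.07, 0], [0, 0, 0]], [9.4, [0.8, -0.14, 0], [0, 0, 0]], [9.4, [1.2, -0.21, 0], [0, 0, 0]], [9.4, [1.6, -0.27, 0], [0, 0, 0]], [9.4, [2.0, -0.34, 0], [0, 0, 0]], [9.4, [2.4, -0.41, 0], [0, 0, 0]], [9.4, [2.6, -0.44, 0], [0, 0, 0]], [9.4, [2.6, -0.44, 0], [0, 0, 0]]]}}

```text
time: 4.33
tool_pos: [0.4961, -0.0027, 0.0514]
ee_rot: [3.141, -0.0, 2.965]
wrist_force: [0.1, 0.5, -0.1]
width: 0.0937
```

```bash
python3 - <<'E'
from h import *
s=snap('wrist','w3')
o=get_obs();print(o['time'],o['tool_pos'],o['wrist_force'])
E
```

```text
4.3833 [ 0.49584072 -0.00263245  0.05134138] [-0.99828548 -0.49772577 -0.68087157]
```

View pics/w3.png

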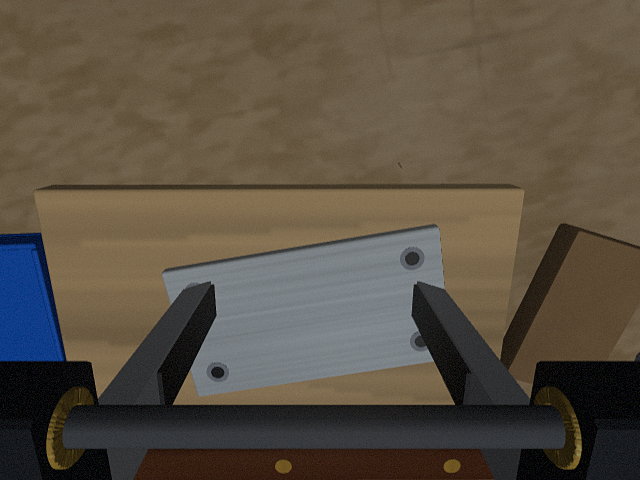

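The plate seems not to have moved, and the fingertips at (213,285) and (415,285) appear over it. I'm checking the geometry before going on.

```bash
python3 - <<'E'
from h import *
s=snap('wrist')
R,_=cv2.Rodrigues(np.array(s['rvec'],float)); C=-R.T@np.array(s['tvec']).ravel()
o=get_obs();t=np.array(o['tool_pos']);print('cam',C,'axis',R[2],'tcp',t,o['wrist_force'],o['wrist_torque'])
p=ray(s,[[163,270],[437,226],[445,290],[200,396]],.058);print(p[:,:2]*1e3,np.linalg.norm(p[1]-p[0]))
n=ray(s,[[36,188],[523,188]],.05);print(n[:,:2]*1e3,np.linalg.norm(n[1]-n[0]))
yaw=-.171;Q=np.array([[np.cos(yaw),-np.sin(yaw)],[np.sin(yaw),np.cos(yaw)]])
for dx in(-.008,.008):
  for dy in (-.0595,-.047,.047,.0595): print(dx,dy,proj(s,np.r_[t[:2]+Q@[dx,dy],t[2]])[0].round())
s2=snap('scene','sc3'); i=s2['pixels'][150:330,200:440]
cv2.imwrite('pics/sc3c.png',cv2.cvtColor(cv2.resize(i,None,fx=3.3,fy=3.3,interpolation=2),cv2.COLOR_RGB2BGR))
rect(s2,'plate',.058,'scene')
s3=snap('top');rect(s3,'plate',.058,'top')
E
```

```text
cam [0.41342154 0.01129192 0.26316447] axis [ 0.28140001 -0.05091291 -0.95823896] tcp [ 0.49563706 -0.00260522  0.05132958] [1.18371673 0.4310172  0.76389236] [-0.00920226  0.01083992  0.01210002]
[[476.42898467 -81.74448361]
 [478.01564022  64.42301495]
 [514.59890401  65.38285141]
 [556.78534386 -82.48639492]] 0.14617610992415475
[[ 422.95905202 -137.90430557]
 [ 467.96294015  112.61128714]] 0.25452585750957407
-0.008 -0.0595 [206. 261.]
-0.008 -0.047 [229. 261.]
-0.008 0.047 [401. 260.]
-0.008 0.0595 [424. 260.]
0.008 -0.0595 [209. 288.]
0.008 -0.047 [231. 288.]
0.008 0.047 [400. 287.]
0.008 0.0595 [422. 287.]
top plate 0.56 pt [243.3, 327.8] area 66 c 549.5 -78.1 wh 19.2 13.6 ang 1.4
```

View pics/sc3c.png

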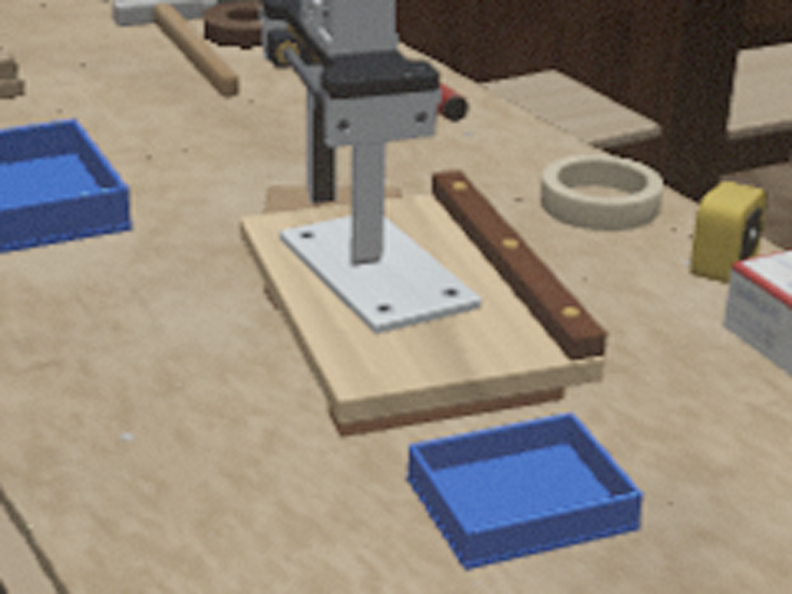

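The fingertips passed just above the plate. The image scale (plate 146 vs 150 mm, ledge 254.5 vs 260 mm) shows the reported z reads about 6 mm low. I'll lift, go back, and lower to feel for the ledge.

Call:
{"name": "play_rows", "arguments": {"rows": [[9.4, [0, 0, 2], [0, 0, 0]], [9.4, [-2.5, 0.4, 2], [0, 0, 0]], [9.4, [-5, 0.86, 2], [0, 0, 0]], [9.4, [-5, 0.86, 1], [0, 0, 0]], [9.4, [-5, 0.86, 0], [0, 0, 0]], [9.4, [-5, 0.86, -0.2], [0, 0, 0]], [9.4, [-5, 0.86, -0.3], [0, 0, 0]], [9.4, [-5, 0.86, -0.3], [0, 0, 0]]]}}

```text
time: 5.3
tool_pos: [0.4458, 0.0059, 0.0477]
ee_rot: [-3.142, -0.001, 2.965]
wrist_force: [-0.7, 0.7, 0.2]
width: 0.094
```

Call:
{"name": "play_rows", "arguments": {"rows": [[9.4, [0, 0, -0.1], [0, 0, 0]], [9.4, [0, 0, -0.2], [0, 0, 0]], [9.4, [0, 0, -0.2], [0, 0, 0]]]}}

```text
time: 5.55
tool_pos: [0.446, 0.0059, 0.0464]
ee_rot: [3.142, -0.0, 2.965]
wrist_force: [-0.4, 0.1, -0.7]
width: 0.094
```

Call:
{"name": "play_rows", "arguments": {"rows": [[9.4, [0, 0, -0.1], [0, 0, 0]], [9.4, [0, 0, -0.15], [0, 0, 0]], [9.4, [0, 0, -0.15], [0, 0, 0]]]}}

```text
time: 5.8
tool_pos: [0.4457, 0.0059, 0.0449]
ee_rot: [3.142, -0.0, 2.965]
wrist_force: [0.0, 0.0, -1.1]
width: 0.0942
```

Call:
{"name": "play_rows", "arguments": {"rows": [[9.4, [0, 0, -0.1], [0, 0, 0]], [9.4, [0, 0, -0.1], [0, 0, 0]], [9.4, [0, 0, -0.1], [0, 0, 0]]]}}

```text
time: 6.05
tool_pos: [0.4457, 0.006, 0.0439]
ee_rot: [3.142, -0.0, 2.965]
wrist_force: [0.8, -0.4, -0.1]
width: 0.0944
```

Call:
{"name": "play_rows", "arguments": {"rows": [[9.4, [0, 0, -0.1], [0, 0, 0]], [9.4, [0, 0, -0.1], [0, 0, 0]], [9.4, [0, 0, -0.1], [0, 0, 0]]]}}

```text
time: 6.3
tool_pos: [0.4457, 0.006, 0.0429]
ee_rot: [3.142, -0.0, 2.965]
wrist_force: [-0.3, -0.9, -0.0]
width: 0.0942
```

Call:
{"name": "play_rows", "arguments": {"rows": [[9.4, [0, 0, -0.1], [0, 0, 0]], [9.4, [0, 0, -0.1], [0, 0, 0]], [9.4, [0, 0, -0.1], [0, 0, 0]]]}}

```text
time: 6.55
tool_pos: [0.4457, 0.006, 0.0418]
ee_rot: [3.142, -0.0, 2.965]
wrist_force: [0.2, -1.1, 0.0]
width: 0.0941
```

```bash
python3 - <<'E'
from h import *
s=snap('wrist'); i=s['pixels'][150:380,60:560]
cv2.imwrite('pics/w4.png',cv2.cvtColor(cv2.resize(i,None,fx=1.5,fy=1.5),cv2.COLOR_RGB2BGR))
s2=snap('scene'); j=s2['pixels'][180:290,240:400]
a=cv2.resize(i,(750,345)); b=cv2.resize(j,(375,258)); 
c=np.zeros((600,750,3),np.uint8); c[:345]=a; c[342:600,:375]=b
cv2.imwrite('pics/m4.png',cv2.cvtColor(c,cv2.COLOR_RGB2BGR)); print(get_obs()['tool_pos'],get_obs()['wrist_force'])
E
```

```text
[0.44573516 0.00598755 0.04190378] [-0.67268806  0.31807325 -0.05222848]
```

View pics/m4.png

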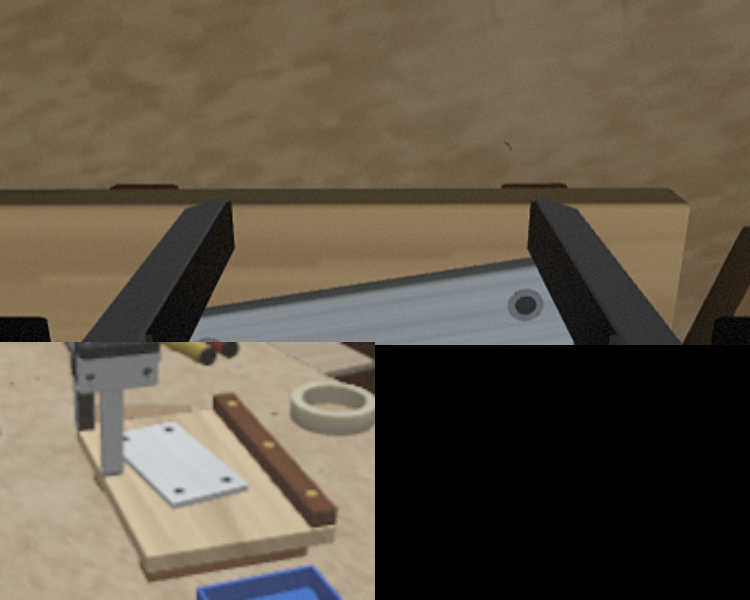

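The fingertips are over the ledge in front of the plate's near edge, with the tips at about (232,200) and (530,200) in the crop, and nothing touching yet. I'm still feeling downward.

Call:
{"name": "play_rows", "arguments": {"rows": [[9.4, [0, 0, -0.1], [0, 0, 0]], [9.4, [0, 0, -0.1], [0, 0, 0]], [9.4, [0, 0, -0.1], [0, 0, 0]]]}}

```text
time: 6.9
tool_pos: [0.4457, 0.006, 0.0409]
ee_rot: [3.142, -0.0, 2.965]
wrist_force: [0.1, 0.1, 0.0]
width: 0.0943
```

Call:
{"name": "play_rows", "arguments": {"rows": [[9.4, [0, 0, -0.1], [0, 0, 0]], [9.4, [0, 0, -0.1], [0, 0, 0]], [9.4, [0, 0, -0.1], [0, 0, 0]]]}}

```text
time: 7.15
tool_pos: [0.4457, 0.006, 0.0398]
ee_rot: [3.142, -0.0, 2.965]
wrist_force: [-0.2, -0.4, -0.4]
width: 0.0941
```

No contact yet, and the fingertips look larger and further out in the wrist image than predicted. I'm cross-checking the tip height by triangulating with the scene camera.

```bash
python3 - <<'E'
from h import *
s=snap('scene')
yaw=-.171;Q=np.array([[np.cos(yaw),-np.sin(yaw)],[np.sin(yaw),np.cos(yaw)]])
for t,obs in (([.4956,-.0026,.0513],(311.5,229.4)),([.4457,.006,.0418],(287.8,235.9))):
  print('seen',obs)
  for dz in (0,.01,.02,.03): print(dz,[proj(s,np.r_[t[:2]+Q@[dx,-.0595],t[2]+dz])[0].round(1) for dx in(-.008,0,.008)])
w=snap('wrist'); t=np.array(get_obs()['tool_pos'])
print(t,'wrist seen (215,283)-(216,315),(413,283)')
for dz in (0,.01,.02,.03): print(dz,[proj(w,np.r_[t[:2]+Q@[dx,dy],t[2]+dz])[0].round() for dx in(-.008,.008) for dy in (-.047,.047)])
i=s['pixels'][200:260,250:330]
cv2.imwrite('pics/s5.png',cv2.cvtColor(cv2.resize(i,None,fx=8,fy=8,interpolation=2),cv2.COLOR_RGB2BGR))
E
```

```text
seen (311.5, 229.4)
0 [array([307.8, 246.2]), array([311.3, 245.7]), array([314.9, 245.2])]
0.01 [array([307.8, 242.1]), array([311.4, 241.6]), array([314.9, 241.1])]
0.02 [array([307.9, 238. ]), array([311.5, 237.5]), array([315., 237.])]
0.03 [array([307.9, 233.9]), array([311.5, 233.4]), array([315.1, 232.9])]
seen (287.8, 235.9)
0 [array([284.9, 253.4]), array([288.6, 252.9]), array([292.2, 252.3])]
0.01 [array([284.8, 249.3]), array([288.5, 248.8]), array([292.2, 248.3])]
0.02 [array([284.8, 245.2]), array([288.5, 244.7]), array([292.1, 244.2])]
0.03 [array([284.7, 241.1]), array([288.4, 240.5]), array([292.1, 240. ])]
[0.44573579 0.00598726 0.0399245 ] wrist seen (215,283)-(216,315),(413,283)
0 [array([229., 261.]), array([401., 260.]), array([231., 288.]), array([400., 287.])]
0.01 [array([226., 268.]), array([405., 267.]), array([228., 296.]), array([403., 295.])]
0.02 [array([221., 275.]), array([409., 274.]), array([224., 304.]), array([407., 303.])]
0.03 [array([217., 283.]), array([414., 281.]), array([219., 313.]), array([412., 312.])]
```

View pics/s5.png

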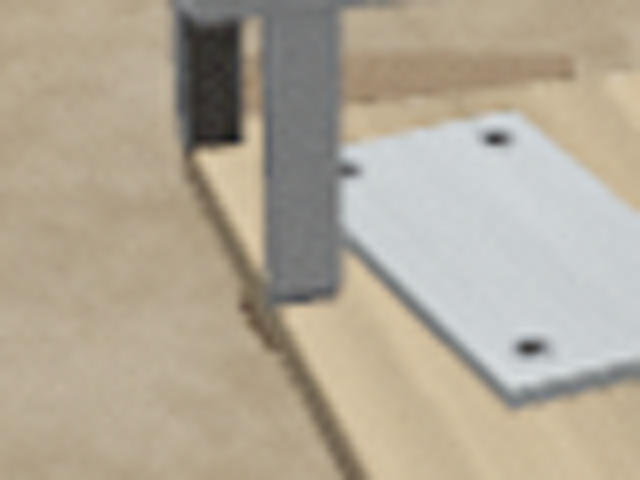

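Both cameras agree that the real fingertips are about 38–40 mm higher than reported, so the tip is now at about z = 0.079. Descending 20 mm, then feeling for the ledge.

Call:
{"name": "play_rows", "arguments": {"rows": [[9.4, [0.4, -0.07, -0.5], [0, 0, 0]], [9.4, [0.4, -0.07, -1], [0, 0, 0]], [9.4, [0.4, -0.07, -1.5], [0, 0, 0]], [9.4, [0.4, -0.07, -2], [0, 0, 0]], [9.4, [0.4, -0.07, -2], [0, 0, 0]], [9.4, [0.4, -0.07, -2], [0, 0, 0]]]}}

```text
time: 7.75
tool_pos: [0.4491, 0.0053, 0.0192]
ee_rot: [-3.142, -0.002, 2.965]
wrist_force: [0.4, 0.3, 0.1]
width: 0.0943
```

Call:
{"name": "play_rows", "arguments": {"rows": [[9.4, [0, 0, -0.1], [0, 0, 0]], [9.4, [0, 0, -0.2], [0, 0, 0]], [9.4, [0, 0, -0.3], [0, 0, 0]], [9.4, [0, 0, -0.3], [0, 0, 0]]]}}

```text
time: 8.08
tool_pos: [0.45, 0.0053, 0.0173]
ee_rot: [3.141, 0.001, 2.965]
wrist_force: [-0.8, 0.3, 0.8]
width: 0.0938
```

```bash
python3 - <<'E'
from h import *
s=snap('scene'); i=s['pixels'][200:260,250:330]
w=snap('wrist')['pixels'][200:340,150:500]
c=np.zeros((600,700,3),np.uint8); c[:280]=cv2.resize(w,(700,280)); c[280:580,:400]=cv2.resize(i,(400,300),interpolation=2)
cv2.imwrite('pics/s6.png',cv2.cvtColor(c,cv2.COLOR_RGB2BGR));o=get_obs();print(o['tool_pos'],o['wrist_force'])
E
```

```text
[0.45003725 0.0052442  0.01728795] [-0.38267245 -0.98368595  1.73257871]
```

View pics/s6.png

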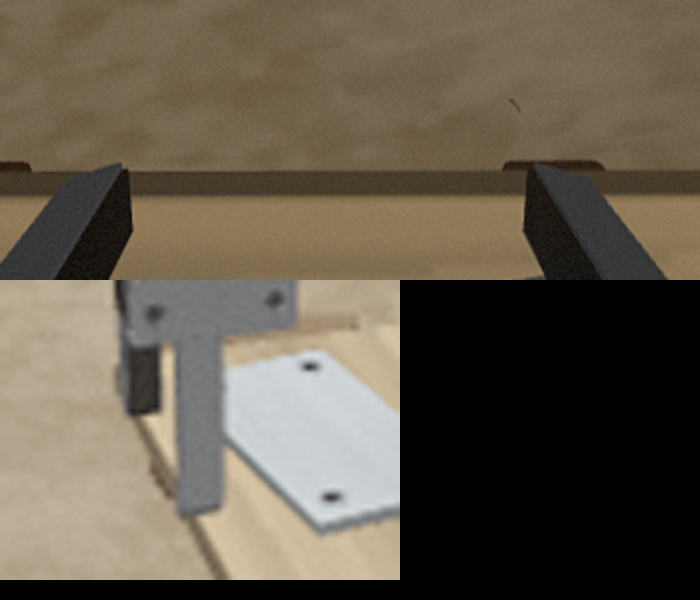

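Call:
{"name": "play_rows", "arguments": {"rows": [[9.4, [0, 0, -0.1], [0, 0, 0]], [9.4, [0, 0, -0.1], [0, 0, 0]], [9.4, [0, 0, -0.1], [0, 0, 0]]]}}

```text
time: 8.43
tool_pos: [0.4501, 0.0052, 0.0172]
ee_rot: [3.142, 0.001, 2.965]
wrist_force: [-3.1, -0.4, 5.8]
width: 0.0939
```

Call:
{"name": "play_rows", "arguments": {"rows": [[9.4, [0, 0, -0.1], [0, 0, 0]], [9.4, [0, 0, -0.1], [0, 0, 0]], [9.4, [0, 0, -0.1], [0, 0, 0]]]}}

```text
time: 8.68
tool_pos: [0.4501, 0.0052, 0.0171]
ee_rot: [3.142, 0.001, 2.965]
wrist_force: [-4.9, -0.0, 11.6]
width: 0.094
```

Call:
{"name": "play_rows", "arguments": {"rows": [[9.4, [0, 0, -0.1], [0, 0, 0]], [9.4, [0, 0, -0.1], [0, 0, 0]], [9.4, [0, 0, -0.1], [0, 0, 0]]]}}

```text
time: 8.93
tool_pos: [0.4502, 0.0052, 0.0171]
ee_rot: [3.142, 0.001, 2.965]
wrist_force: [-6.5, 0.7, 15.9]
width: 0.0934
```

Ledge contact comes at a reading of 0.0172, so tip z = reading + 33 mm. I'm raising the tip to about 3.5 mm above the ledge and pushing.

Call:
{"name": "play_rows", "arguments": {"rows": [[9.4, [0, 0, 0.7], [0, 0, 0]], [9.4, [0, 0, 0.7], [0, 0, 0]], [9.4, [0.4, -0.07, 0.7], [0, 0, 0]], [9.4, [0.8, -0.14, 0.7], [0, 0, 0]], [9.4, [1.2, -0.21, 0.7], [0, 0, 0]], [9.4, [1.6, -0.27, 0.7], [0, 0, 0]], [9.4, [2.0, -0.34, 0.7], [0, 0, 0]], [9.4, [2.0, -0.34, 0.7], [0, 0, 0]]]}}

```text
time: 9.6
tool_pos: [0.4702, 0.0018, 0.0204]
ee_rot: [-3.142, -0.001, 2.965]
wrist_force: [-0.5, 0.3, -0.3]
width: 0.094
```

Call:
{"name": "play_rows", "arguments": {"rows": [[9.4, [0.3, -0.05, 0], [0, 0, 0]], [9.4, [0.6, -0.1, 0], [0, 0, 0]], [9.4, [0.9, -0.15, 0], [0, 0, 0]], [9.4, [1.2, -0.2, 0], [0, 0, 0]], [9.4, [1.5, -0.26, 0], [0, 0, 0]], [9.4, [1.8, -0.31, 0], [0, 0, 0]], [9.4, [2.0, -0.34, 0], [0, 0, 0]]]}}

```text
time: 10.18
tool_pos: [0.49, -0.0018, 0.0208]
ee_rot: [-3.141, -0.0, 2.965]
wrist_force: [-2.3, 1.1, -1.1]
width: 0.0941
```

```bash
python3 - <<'E'
from h import *
s=snap('wrist','w7')
o=get_obs();print(o['tool_pos'],o['wrist_force'])
rect(s,'plate',.058,'wrist')
E
```

```text
[ 0.49033359 -0.00182327  0.02084464] [-0.63072595 -0.07578516 -1.12490577]
wrist plate 0.77 pt [370.2, 312.2] area 24185 c 519.8 -10.5 wh 137.1 50.2 ang 79.8
```

View pics/w7.png

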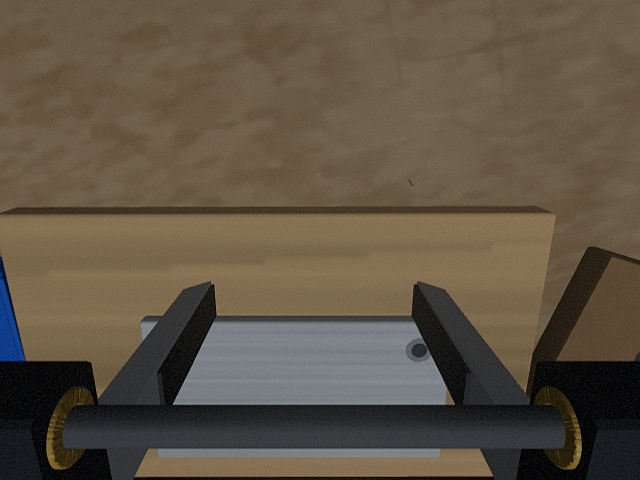

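The plate is now square to the fingers: its near edge is level at row 320, parallel to the ledge edge at row 210. Pushing on to the fence.

Call:
{"name": "play_rows", "arguments": {"rows": [[9.4, [0.3, -0.05, 0], [0, 0, 0]], [9.4, [0.6, -0.1, 0], [0, 0, 0]], [9.4, [0.9, -0.15, 0], [0, 0, 0]], [9.4, [1.1, -0.19, 0], [0, 0, 0]], [9.4, [1.2, -0.2, 0], [0, 0, 0]]]}}

```text
time: 10.7
tool_pos: [0.502, -0.0036, 0.0209]
ee_rot: [3.142, -0.0, 2.965]
wrist_force: [-2.6, 0.6, 0.4]
width: 0.0946
```

Call:
{"name": "play_rows", "arguments": {"rows": [[9.4, [0.1, -0.02, 0], [0, 0, 0]], [9.4, [0.2, -0.03, 0], [0, 0, 0]], [9.4, [0.3, -0.05, 0], [0, 0, 0]], [9.4, [0.3, -0.05, 0], [0, 0, 0]]]}}

```text
time: 11.03
tool_pos: [0.505, -0.004, 0.021]
ee_rot: [3.141, 0.001, 2.965]
wrist_force: [-1.7, 0.3, 0.0]
width: 0.0939
```

Call:
{"name": "play_rows", "arguments": {"rows": [[9.4, [0.1, -0.02, 0], [0, 0, 0]], [9.4, [0.2, -0.03, 0], [0, 0, 0]], [9.4, [0.2, -0.03, 0], [0, 0, 0]]]}}

```text
time: 11.28
tool_pos: [0.507, -0.0043, 0.0209]
ee_rot: [3.141, 0.0, 2.965]
wrist_force: [-1.8, 0.3, 0.1]
width: 0.0938
```

Call:
{"name": "play_rows", "arguments": {"rows": [[9.4, [0.1, -0.02, 0], [0, 0, 0]], [9.4, [0.2, -0.03, 0], [0, 0, 0]], [9.4, [0.2, -0.03, 0], [0, 0, 0]]]}}

```text
time: 11.53
tool_pos: [0.5089, -0.0047, 0.0209]
ee_rot: [3.142, 0.0, 2.965]
wrist_force: [-3.0, -0.3, 0.7]
width: 0.0937
```

Call:
{"name": "play_rows", "arguments": {"rows": [[9.4, [0.1, -0.02, 0], [0, 0, 0]], [9.4, [0.2, -0.03, 0], [0, 0, 0]], [9.4, [0.2, -0.03, 0], [0, 0, 0]]]}}

```text
time: 11.78
tool_pos: [0.5089, -0.0047, 0.0209]
ee_rot: [-3.141, -0.004, 2.965]
wrist_force: [-7.6, 1.0, 5.2]
width: 0.0937
```

Call:
{"name": "play_rows", "arguments": {"rows": [[9.4, [0.1, -0.02, 0], [0, 0, 0]], [9.4, [0.2, -0.03, 0], [0, 0, 0]], [9.4, [0.2, -0.03, 0], [0, 0, 0]]]}}

```text
time: 12.03
tool_pos: [0.5089, -0.0047, 0.0208]
ee_rot: [-3.141, -0.009, 2.965]
wrist_force: [-11.9, 1.2, 8.2]
width: 0.0937
```

The plate is seated: pushing force rises with no more travel. Backing off, rising and closing the fingers for the end push.

Call:
{"name": "play_rows", "arguments": {"rows": [[9.4, [-0.7, 0.12, 0], [0, 0, 0]], [9.4, [-1.5, 0.26, 0], [0, 0, 0]], [9.4, [-2.5, 0.43, 0], [0, 0, 0]], [9.4, [-2.5, 0.43, 3], [0, 0, 0]], [0, [-2.5, 0.43, 7], [0, 0, 0]], [0, [-2.5, 2, 11], [0, 0, 0]], [0, [-2.5, 4, 14], [0, 0, 0]], [0, [-2.5, 5, 15], [0, 0, 0]]]}}

```text
time: 12.7
tool_pos: [0.4906, 0.0461, 0.1776]
ee_rot: [3.139, 0.012, 2.965]
wrist_force: [0.8, 1.0, -0.3]
width: 0.0705
```

Call:
{"name": "play_rows", "arguments": {"rows": [[0, [0, 0, 0], [0, 0, 0]], [0, [0, 0, 0], [0, 0, 0]], [0, [0, 0, 0], [0, 0, 0]], [0, [0, 0, 0], [0, 0, 0]], [0, [0, 0, 0], [0, 0, 0]], [0, [0, 0, 0], [0, 0, 0]]]}}

```text
time: 13.2
tool_pos: [0.487, 0.0442, 0.1692]
ee_rot: [-3.141, -0.003, 2.964]
wrist_force: [-0.5, 1.7, 0.1]
width: 0.0307
```

```bash
python3 - <<'E'
from h import *
s=snap('wrist','w8')
o=get_obs();print(o['time'],o['tool_pos'],o['ee_rot'],o['width'])
rect(s,'plate',.051,'wrist');rect(s,'rest',.043,'wrist')
E
```

```text
13.25 [0.48721341 0.04432762 0.16965055] [-3.14122700e+00 -2.22119553e-03  2.96406060e+00] 0.026872216024315613
wrist plate 0.85 pt [304.0, 241.0] area 12289 c 558.0 -23.8 wh 154.1 84.7 ang 79.8
```

View pics/w8.png

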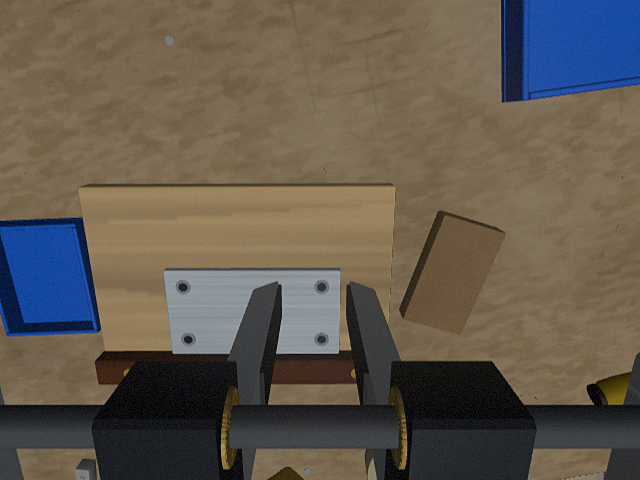

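The plate lies flat against the fence: its far edge at row 354 is parallel to the fence face, and its near edge runs from (165,269) to (340,268). Working out the end push.

```bash
python3 - <<'E'
from h import *
s=snap('wrist'); b=.007
n=ray(s,[[80,186],[394,184]],.05-b)[:,:2]; p=ray(s,[[165,269],[340,268],[340,354],[173,354]],.058-b)[:,:2]
v=n[1]-n[0];yaw=-np.arctan2(v[0],v[1]);print('len',np.linalg.norm(v),np.linalg.norm(p[1]-p[0]),np.linalg.norm(p[1]-p[2]),'yaw',yaw)
R=np.array([[np.cos(yaw),-np.sin(yaw)],[np.sin(yaw),np.cos(yaw)]])
o=n.mean(0)+R@[.1,0]; print('o',o,'plate corners in rest',((p-o)@R*1e3).round(1).tolist())
t=np.array(get_obs()['tool_pos']);print('tcp',t,(t[:2]-o)@R*1e3)
v=p[1]-p[0];print('plate yaw',-np.arctan2(v[0],v[1]))
e=(p[1]+p[2])/2
for g in (.025,): 
  q=e+R@[0,g]; print('TCP start',q,'shift cm',(q-t[:2])*100)
print('rest y dir',R[:,1])
E
```

```text
len 0.2606943228979319 0.15062460152998666 0.0841931944458824 yaw -0.17180679836500978
o [ 0.54582555 -0.03104059] plate corners in rest [[-29.1, -64.7], [-29.1, 85.9], [55.1, 86.9], [54.2, -66.5]]
tcp [0.48764119 0.04455592 0.1705413 ] [-70.25192315  64.536176  ]
plate yaw -0.17198879889792318
TCP start [0.57771428 0.07652907] shift cm [9.00730864 3.19731501]
rest y dir [0.17096282 0.98527748]
```

Call:
{"name": "play_rows", "arguments": {"rows": [[0, [3, 1.1, 0], [0, 0, 0]], [0, [6, 2.2, -2], [0, 0, 0]], [0, [8.7, 3.2, -5], [0, 0, 0]], [0, [8.7, 3.2, -8], [0, 0, 0]], [0, [8.7, 3.2, -11], [0, 0, 0]], [0, [8.7, 3.2, -13], [0, 0, 0]], [0, [8.7, 3.2, -14.5], [0, 0, 0]], [0, [8.7, 3.2, -14.7], [0, 0, 0]]]}}

```text
time: 14.07
tool_pos: [0.5718, 0.0766, 0.0195]
ee_rot: [-3.14, -0.008, 2.965]
wrist_force: [-0.2, -0.9, 0.3]
width: 0.0003
```

Call:
{"name": "play_rows", "arguments": {"rows": [[0, [0, 0, -0.2], [0, 0, 0]], [0, [0, 0, -0.25], [0, 0, 0]], [0, [0, 0, -0.25], [0, 0, 0]]]}}

```text
time: 14.32
tool_pos: [0.576, 0.0768, 0.0231]
ee_rot: [3.141, 0.003, 2.965]
wrist_force: [-0.4, 0.3, 0.6]
width: 0.0003
```

Call:
{"name": "play_rows", "arguments": {"rows": [[0, [-0.07, -0.4, 0], [0, 0, 0]], [0, [-0.14, -0.8, 0], [0, 0, 0]], [0, [-0.2, -1.2, 0], [0, 0, 0]], [0, [-0.27, -1.6, 0], [0, 0, 0]], [0, [-0.34, -2.0, 0], [0, 0, 0]], [0, [-0.41, -2.4, 0], [0, 0, 0]], [0, [-0.48, -2.8, 0], [0, 0, 0]], [0, [-0.55, -3.2, 0], [0, 0, 0]]]}}

```text
time: 14.98
tool_pos: [0.5695, 0.045, 0.0218]
ee_rot: [3.14, 0.001, 2.965]
wrist_force: [0.3, 3.4, 0.7]
width: 0.0009
```

```bash
cat >> h.py <<'E'
def edges(s,y0,y1):
    "plate via silhouette, in rest frame (mm)"
    yaw=-.172;R=np.array([[np.cos(yaw),-np.sin(yaw)],[np.sin(yaw),np.cos(yaw)]]);o=np.array([.5458,-.0310])
    for d in silhouettes('wrist','plate'):
        c=max(cv2.findContours(d['mask'].astype(np.uint8),0,1)[0],key=cv2.contourArea)[:,0]
        W=((ray(s,c,.051)[:,:2]-o)@R*1e3)
        H=W[cv2.convexHull(c,returnPoints=False).ravel()]
        near=W[(W[:,0]<W[:,0].min()+6)]; k=np.polyfit(near[:,1],near[:,0],1)
        print('conf',d['confidence'],'x',W[:,0].min().round(1),W[:,0].max().round(1),'y',W[:,1].min().round(1),W[:,1].max().round(1),'near edge tilt',k[0].round(3),'at x',near[:,0].mean().round(1))
E
python3 - <<'E'
from h import *
s=snap('wrist','w9'); o=get_obs();print(o['tool_pos'],o['wrist_force']); edges(s,0,0)
E
```

```text
[0.56933477 0.0441116  0.02173215] [0.91018115 2.09522039 0.77621376]
conf 0.89 x -31.7 52.4 y -83.3 72.2 near edge tilt 0.005 at x -31.0
```

Call:
{"name": "play_rows", "arguments": {"rows": [[0, [-0.09, -0.5, 0], [0, 0, 0]], [0, [-0.17, -1.0, 0], [0, 0, 0]], [0, [-0.26, -1.5, 0], [0, 0, 0]], [0, [-0.34, -2.0, 0], [0, 0, 0]], [0, [-0.43, -2.5, 0], [0, 0, 0]], [0, [-0.51, -3.0, 0], [0, 0, 0]], [0, [-0.6, -3.5, 0], [0, 0, 0]], [0, [-0.68, -4.0, 0], [0, 0, 0]]]}}

```text
time: 15.75
tool_pos: [0.5624, 0.0046, 0.0216]
ee_rot: [3.141, 0.0, 2.965]
wrist_force: [0.5, 6.1, 3.7]
width: 0.0006
```

```bash
python3 - <<'E'
from h import *
s=snap('wrist','w10'); o=get_obs();print(o['tool_pos'],o['wrist_force']); edges(s,0,0)
E
```

```text
[0.56221412 0.00351034 0.0215999 ] [-0.57079452  3.24491093  4.5905293 ]
conf 0.72 x -32.1 52.6 y -124.2 31.2 near edge tilt 0.006 at x -31.1
```

Call:
{"name": "play_rows", "arguments": {"rows": [[0, [-0.09, -0.5, 0], [0, 0, 0]], [0, [-0.17, -1.0, 0], [0, 0, 0]], [0, [-0.26, -1.5, 0], [0, 0, 0]], [0, [-0.34, -2.0, 0], [0, 0, 0]], [0, [-0.43, -2.5, 0], [0, 0, 0]], [0, [-0.51, -3.0, 0], [0, 0, 0]], [0, [-0.6, -3.5, 0], [0, 0, 0]], [0, [-0.6, -3.5, 0], [0, 0, 0]]]}}

```text
time: 16.52
tool_pos: [0.5562, -0.0306, 0.0215]
ee_rot: [3.142, -0.0, 2.964]
wrist_force: [-0.9, 4.3, 4.9]
width: -0.0
```

```bash
python3 - <<'E'
from h import *
s=snap('wrist','w11'); o=get_obs();print(o['tool_pos'],o['wrist_force']); edges(s,0,0)
E
```

```text
[ 0.55621331 -0.03062052  0.0215839 ] [0.05121001 3.41093486 4.40596034]
```

Call:
{"name": "play_rows", "arguments": {"rows": [[0, [-0.07, -0.4, 0], [0, 0, 0]], [0, [-0.14, -0.8, 0], [0, 0, 0]], [0, [-0.21, -1.2, 0], [0, 0, 0]], [0, [-0.21, -1.2, 0], [0, 0, 0]], [0, [-0.14, -0.8, 0], [0, 0, 0]], [0, [0.1, 0.6, 0], [0, 0, 0]], [0, [0.3, 1.5, 0.5], [0, 0, 0]], [0, [0.3, 1.5, 4], [0, 0, 0]]]}}

```text
time: 17.28
tool_pos: [0.5538, -0.0138, 0.054]
ee_rot: [-3.14, -0.016, 2.966]
wrist_force: [-0.1, -0.6, -1.5]
width: 0.0005
```

Call:
{"name": "play_rows", "arguments": {"rows": [[0, [-3, 0, 3], [0, 0, 0]], [0, [-6, -1, 6], [0, 0, 0]], [0, [-9, -2, 9], [0, 0, 0]], [0, [-10, -2, 11], [0, 0, 0]], [0, [-10, -2, 11], [0, 0, 0]], [0, [-10, -2, 11], [0, 0, 0]]]}}

```text
time: 17.78
tool_pos: [0.4601, -0.0359, 0.1731]
ee_rot: [-3.14, 0.004, 2.964]
wrist_force: [0.5, -0.2, -0.6]
width: 0.0004
```

```bash
python3 - <<'E'
from h import *
s=snap('wrist','w12'); o=get_obs();print(o['time'],o['tool_pos'],o['wrist_force']); edges(s,0,0)
rect(s,'rest',.043,'wrist')
t=snap('top');rect(t,'plate',.058,'top');rect(t,'tray',.026,'top');rect(t,'sanding_block',.024,'top')
E
```

```text
17.8333 [ 0.45951543 -0.03554459  0.17113015] [ 0.64181174 -0.52483363  0.22604138]
conf 0.87 x -32.1 53.5 y -169.2 -18.0 near edge tilt 0.011 at x -30.5
wrist rest 0.84 pt [258.0, 376.0] area 37931 c 540.4 -25.8 wh 273.9 193.4 ang 79.5
top plate 0.63 pt [239.9, 354.4] area 877 c 540.3 -123.3 wh 149.8 77.7 ang 79.1
top tray 0.68 pt [306.5, 186.3] area 2991 c 361.6 303.1 wh 172.5 131.6 ang 87.6
top tray 0.6 pt [266.5, 377.1] area 1104 c 505.5 -221.0 wh 91.4 111.9 ang 80.1
top sanding_block 0.8 pt [232.5, 240.3] area 880 c 570.9 157.8 wh 66.0 108.4 ang 64.1
top sanding_block 0.18 pt [283.8, 442.0] area 372 c 441.3 -403.0 wh 19.6 165.8 ang 89.6
```

View pics/w12.png

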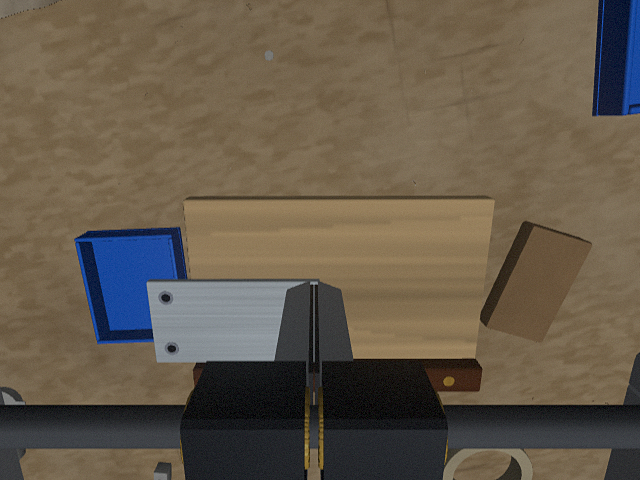

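The plate is against the fence: its near edge runs from (148,281) to (318,280), parallel to the ledge. Both end holes, (166,298) and (172,348), are past the ledge end and over the tray. The tray and block have not moved. Computing the overhang from the pixels, then one gentle reseating push.

```bash
python3 - <<'E'
from h import *
s=snap('wrist'); b=.007
n=ray(s,[[184,198],[494,197]],.05-b)[:,:2]; p=ray(s,[[147.5,281],[318.5,280],[157,362]],.058-b)[:,:2]
v=n[1]-n[0];yaw=-np.arctan2(v[0],v[1]);R=np.array([[np.cos(yaw),-np.sin(yaw)],[np.sin(yaw),np.cos(yaw)]])
o=n.mean(0)+R@[.1,0];print(np.linalg.norm(v),yaw,o,((p-o)@R*1e3).round(1).tolist())
t=np.array(get_obs()['tool_pos'])
q=o+R@[-.065,-.085];print(t,'shift cm',(q-t[:2])*100)
q=np.array([.5089,-.0047])-R@[0,.1024+.0];print('seat pose ref tcp',q,(np.array([.5089,-.0047])-o)@R*1e3)
E
```

```text
0.25904449575260774 -0.17410259257778715 [ 0.54231481 -0.02909147] [[-28.8, -165.3], [-29.2, -17.1], [51.5, -166.1]]
[ 0.45921882 -0.03505583  0.17006724] shift cm [ 0.43545628 -6.64910635]
seat pose ref tcp [ 0.49116182 -0.10555196] [-37.1348507   18.23447215]
```

Overhang measures 35–39 mm, so I'll nudge it 3 mm more along the fence, then reseat.

Call:
{"name": "play_rows", "arguments": {"rows": [[0, [4, 1, 0], [0, 0, 0]], [0, [8, 2, -2], [0, 0, 0]], [0, [10, 2, -5], [0, 0, 0]], [0, [10, 2, -8], [0, 0, 0]], [0, [10, 2, -11], [0, 0, 0]], [0, [10, 2, -14], [0, 0, 0]], [0, [10, 2, -15], [0, 0, 0]], [0, [10, 2, -15], [0, 0, 0]]]}}

```text
time: 18.85
tool_pos: [0.5576, -0.0149, 0.0193]
ee_rot: [-3.141, -0.005, 2.965]
wrist_force: [0.7, 0.4, 0.7]
width: 0.0005
```

Call:
{"name": "play_rows", "arguments": {"rows": [[0, [-0.2, -1.0, 0], [0, 0, 0]], [0, [-0.36, -2.0, 0], [0, 0, 0]], [0, [-0.45, -2.5, 0], [0, 0, 0]], [0, [-0.5, -2.8, 0], [0, 0, 0]], [0, [-0.55, -3.05, 0], [0, 0, 0]], [0, [-0.55, -3.05, 0], [0, 0, 0]]]}}

```text
time: 19.35
tool_pos: [0.5544, -0.046, 0.0222]
ee_rot: [3.141, 0.002, 2.964]
wrist_force: [1.0, 0.3, 1.4]
width: 0.0007
```

Call:
{"name": "play_rows", "arguments": {"rows": [[0, [0.1, 0.5, 0], [0, 0, 0]], [0, [0.3, 1.5, 0.5], [0, 0, 0]], [0, [0.3, 1.5, 4], [0, 0, 0]], [0, [-3, 1, 8], [0, 0, 0]], [6, [-6, 0, 11], [0, 0, 0]], [6, [-9, -1, 14], [0, 0, 0]], [6, [-9.5, -1, 14], [0, 0, 0]], [6, [-9.5, -1, 14], [0, 0, 0]]]}}

```text
time: 20.02
tool_pos: [0.4592, -0.0561, 0.1662]
ee_rot: [-3.14, 0.008, 2.964]
wrist_force: [0.6, -0.4, 0.4]
width: 0.0237
```

```bash
python3 - <<'E'
from h import *
s=snap('wrist','w13'); o=get_obs();print(o['time'],o['tool_pos'],o['width']); edges(s,0,0)
t=snap('top');rect(t,'plate',.058,'top')
R=np.array([[np.cos(.174),np.sin(.174)],[-np.sin(.174),np.cos(.174)]]);O=np.array([.5423,-.0291])
q=O+R@[-.070,-.085];print('shift cm',(q-o['tool_pos'][:2])*100)
E
```

```text
20.0667 [ 0.45958286 -0.0555936   0.16383026] 0.02771846730498783
conf 0.6 x -30.9 50.4 y -172.8 -69.8 near edge tilt 0.004 at x -30.0
top plate 0.92 pt [237.7, 359.0] area 738 c 541.3 -127.5 wh 149.5 78.3 ang 78.8
shift cm [-0.09413574 -4.51042812]
```

Call:
{"name": "play_rows", "arguments": {"rows": [[6, [0, -3, 0], [0, 0, 0]], [6, [-0.1, -4.5, -3], [0, 0, 0]], [6, [-0.1, -4.5, -6], [0, 0, 0]], [6, [-0.1, -4.5, -9], [0, 0, 0]], [6, [-0.1, -4.5, -12], [0, 0, 0]], [6, [-0.1, -4.5, -13.5], [0, 0, 0]], [6, [-0.1, -4.5, -14], [0, 0, 0]], [6, [-0.1, -4.5, -14], [0, 0, 0]]]}}

```text
time: 20.88
tool_pos: [0.4561, -0.0995, 0.0185]
ee_rot: [3.14, -0.007, 2.966]
wrist_force: [-0.9, 0.2, 0.7]
width: 0.06
```

Call:
{"name": "play_rows", "arguments": {"rows": [[6, [0.5, -0.09, 0], [0, 0, 0]], [6, [1.0, -0.17, 0], [0, 0, 0]], [6, [1.5, -0.26, 0], [0, 0, 0]], [6, [2.0, -0.34, 0], [0, 0, 0]], [6, [2.3, -0.4, 0], [0, 0, 0]], [6, [2.6, -0.45, 0], [0, 0, 0]], [6, [2.8, -0.49, 0], [0, 0, 0]], [6, [2.8, -0.49, 0], [0, 0, 0]]]}}

```text
time: 21.55
tool_pos: [0.4864, -0.1057, 0.0215]
ee_rot: [3.142, 0.0, 2.965]
wrist_force: [-0.3, 0.5, 0.3]
width: 0.0602
```

Call:
{"name": "play_rows", "arguments": {"rows": [[6, [0.1, -0.02, 0], [0, 0, 0]], [6, [0.2, -0.03, 0], [0, 0, 0]], [6, [0.3, -0.05, 0], [0, 0, 0]], [6, [0.3, -0.05, 0], [0, 0, 0]]]}}

```text
time: 21.88
tool_pos: [0.489, -0.1062, 0.0215]
ee_rot: [3.142, 0.0, 2.965]
wrist_force: [0.6, 0.3, 0.1]
width: 0.0597
```

Expected contact is at about x = 0.491.

Call:
{"name": "play_rows", "arguments": {"rows": [[6, [0.1, -0.02, 0], [0, 0, 0]], [6, [0.2, -0.03, 0], [0, 0, 0]], [6, [0.2, -0.03, 0], [0, 0, 0]]]}}

```text
time: 22.13
tool_pos: [0.4909, -0.1064, 0.0214]
ee_rot: [3.141, -0.0, 2.965]
wrist_force: [-0.5, 0.2, -0.2]
width: 0.0599
```

Call:
{"name": "play_rows", "arguments": {"rows": [[6, [0.1, -0.02, 0], [0, 0, 0]], [6, [0.2, -0.03, 0], [0, 0, 0]], [6, [0.2, -0.03, 0], [0, 0, 0]]]}}

```text
time: 22.38
tool_pos: [0.491, -0.1064, 0.0213]
ee_rot: [3.142, -0.005, 2.965]
wrist_force: [-5.5, 0.7, 3.9]
width: 0.0602
```

Contact is exactly where the seated plate should be, and it's stiff straight away. Pressing slightly more, then retreating clear.

Call:
{"name": "play_rows", "arguments": {"rows": [[6, [0.2, -0.03, 0], [0, 0, 0]], [6, [0.2, -0.03, 0], [0, 0, 0]]]}}

```text
time: 22.55
tool_pos: [0.491, -0.1064, 0.0212]
ee_rot: [-3.141, -0.009, 2.965]
wrist_force: [-11.0, 0.2, 7.5]
width: 0.0601
```

Call:
{"name": "play_rows", "arguments": {"rows": [[6, [-0.5, 0.09, 0], [0, 0, 0]], [6, [-1.2, 0.2, 0], [0, 0, 0]], [6, [-2.5, 0.43, 0], [0, 0, 0]], [6, [-3, 0.5, 3], [0, 0, 0]], [6, [-5, 2, 7], [0, 0, 0]], [6, [-7, 5, 11], [0, 0, 0]], [6, [-8, 8, 14], [0, 0, 0]], [6, [-8, 8, 14], [0, 0, 0]]]}}

```text
time: 23.22
tool_pos: [0.4158, -0.0255, 0.1662]
ee_rot: [3.14, 0.008, 2.966]
wrist_force: [0.9, 0.0, -0.5]
width: 0.0602
```

```bash
python3 - <<'E'
from h import *
s=snap('wrist','w14'); o=get_obs();print(o['time'],o['tool_pos'],o['wrist_force']); edges(s,0,0)
for d in silhouettes('wrist','tray')[:2]: print(d['confidence'],d['point'])
t=snap('top')
for l,z in [('plate',.058),('tray',.026),('sanding_block',.024),('carpenter_pencil',.008),('cup_hinge',.018)]: rect(t,l,z,'top')
E
```

```text
23.2667 [ 0.41649831 -0.02445768  0.16792837] [0.43806666 0.58798741 2.08718013]
conf 0.82 x -30.4 49.8 y -102.5 -20.4 near edge tilt 0.005 at x -29.8
0.95 [311.2, 126.6]
0.67 [91.7, 613.1]
top plate 0.97 pt [247.4, 345.8] area 1586 c 539.4 -126.5 wh 149.4 81.1 ang 79.2
top tray 0.79 pt [264.6, 377.5] area 977 c 506.0 -222.7 wh 85.7 112.2 ang 79.1
top tray 0.67 pt [307.4, 185.2] area 2892 c 361.3 303.6 wh 168.7 130.4 ang 87.6
top sanding_block 0.59 pt [232.6, 242.6] area 863 c 571.1 158.2 wh 66.0 106.7 ang 62.8
top carpenter_pencil 0.58 pt [285.6, 440.9] area 333 c 439.0 -405.9 wh 16.9 162.5 ang 89.5
top cup_hinge 0.79 pt [218.5, 447.4] area 297 c 640.2 -408.2 wh 89.0 50.9 ang 4.2
```

```bash
python3 -c "
from bench import *
print(close_job())"
```

```text
the job is handed in; nothing more can be done
None
```

The plate is lying flat against the fence and sticks out about 40 mm past the right-hand (-y) end of the ledge, over the small blue tray. I handed the job in at about 23 s on the robot's clock, with the gripper well clear of everything.

**How it was done:** The open fingers squared the plate up and pushed it onto the fence. The closed fingers then pushed it along the fence by its left end. A last light push toward the fence met it already seated, with a stiff stop of about 11 N where expected.

**Last checks:**
- **Position:** In the wrist image the plate's left end is 20.4 mm toward the tray from the rest's mid-length, which gives about 40 mm of overhang. Its near edge is at x ≈ -30 mm, parallel to the fence within 0.005 rad. The top camera agrees to about 4 mm.
- **Holes:** Both holes at that end were clear over the tray in the last picture I viewed. That was before a final 3 mm nudge further toward the tray.
- **Other things:** The tray, sanding block, pencil and hinge show no shift beyond 2 mm of measuring scatter.

**What disagreed:**
- **Fingertip height:** The fingertips were about 33 mm higher than the reported tool height, and my first push passed over the plate without touching it. I found the true height by touching the ledge with up to 16 N.
- **Overhang readings:** Before the final 3 mm nudge they ranged from 35 to 39 mm, so the 40 mm is good to about 3 mm.

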